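Snap the hold-down bar onto the vial shaker

TASK

Take the loose hold-down bar by its grip, bring it level over the row of vials on the shaker so that the notch in each end of the bar lines up with one snap hook, and press it straight down until both hooks have clicked over it and it lies flat on both ledges. Use no more force than the clicks need: stop as soon as the bar is home, do not ram it onto the ledges, then let go. Leave the other things on the bench alone.

Things in the scene. Friction and masses are not known exactly. Their poses are not given: they have to be found in the camera images.
- bar: the loose hold-down bar, 120 g, lying flat on the bench: an aluminium plate 6 mm thick, 132 mm long (its own y), 44 mm wide (its own x), with an upright black grip in the middle. In the middle of each end is a notch 22 mm wide (along x) and 11 mm deep. Origin: centre of its underside; z up. It is the same either way round
- bar_grip (a point): centre of the bar's grip, a block 16 mm wide (bar x), 44 mm long (bar y), standing 40 mm above the plate, from 6 to 46 mm above the bar's underside; this point is 26 mm above the underside. Axes as the bar's
- shaker: the fixed bench shaker: a white machine 200 by 200 mm, dark platform 70 mm above the bench. In its middle a white block 44 mm (x) by 96 mm (y) holds three amber vials in a row along y, with a ledge at each end of the row and a black snap hook beyond each ledge. The home bar lies centred over the origin, along y. Origin: centre of its underside, on the bench; z up
- hook_left (a joint): outward bend (rad) of the snap hook at the shaker's +y end: 0 relaxed, about 0.06 while the bar's edge passes its nose. The downward push on both together builds up to about 12 to 20 N when the bar's underside passes the noses, then drops to about a half while the plate's edge slides by them, and vanishes at the click, when both spring back to 0. The bar then meets the hard ledges within 1.5 mm
- hook_right (a joint): the same for the hook at the shaker's -y end
- axis (a point): point on the shaker's vertical middle line 126 mm above the bench (axes as the shaker's): the LOWEST height the ledge tops can have. The block with vials, ledges and hooks stands on a stiff height screw, set anywhere from 0 to 18 mm higher, which is not measured: feel for it. Ledges: 44 mm (x) by 10 mm, 43 mm off along +y and -y; vial caps are 2 mm lower than the ledges
- hook_root_left (a point): foot of the left hook, on the platform line. The hook is a springy upright 17 mm wide (x), 4 mm thick, its inner face 56.5 mm from the middle, its top 19 mm above the ledges. The barb reaches inward to 52 mm: a steep lead-in from the top to the nose 9 mm above the ledges, then a flat underside 7.5 mm above them. The bar's notch edges meet the lead-ins when its underside is about 16 mm above the ledges
- hook_root_right (a point): the same for the right hook, at the -y end
- vial_jar: a small amber glass jar with a black cap, 28 mm across and 55 mm tall, near the bar; bystander. Origin: centre of its underside
- spatula: a flat steel lab spatula 150 mm long, 4 mm thick, lying on the bench near the bar; bystander. Origin: its middle, underside
- bottle_a: an amber reagent bottle, 68 mm across, 145 mm tall, on the robot's left; bystander. Origin: centre of its underside
- bottle_b: a like amber bottle on the robot's right; bystander. Origin: centre of its underside
- beaker: a glass beaker 64 mm across, 85 mm tall, at the back; bystander. Origin: centre of its underside
- mortar: a white ceramic mortar 100 mm across, 55 mm tall, at the back; bystander. Origin: centre of its underside
- dish: a shallow glass dish 100 mm across, 30 mm tall, on the right; bystander. Origin: centre of its underside
There are look-alikes about, which are no part of the job. Of the things that look like the bar, the smallest one is meant.

How it is judged:
By the outcome, as a careful person would: the job done as asked, in the order asked, and still so for the second after the job is handed in, with the robot touching nothing.
It also fails if it takes over 48 s, if anything falls off the work surface, if the arm or the gripper's body presses on something with over 40 N, if the wrist force passes 120 N, or if a joint passes its speed limit or range.

ROBOT

A 6-joint arm with a two-finger parallel gripper is mounted at the origin on the work surface. World frame = base frame: x ahead of the robot, y to its left, z up, the work surface at z = 0. Lengths are in m, angles in rad, forces in N, time in s.
With the tool pointing down it reaches from about 0.35 to 0.8 m from the base axis. Payload 7.3 kg.
Tool frame: the origin (TCP) lies on the centre line of the jaws, within the pads' length; the fingertips stand 14 mm ahead of it and the grasp point (between the pads) lies 5 mm behind it; z points along the fingers, y is the line along which they close (so a half turn about z gives the same grasp; the last joint's range is limited). The gripper opens to 85 mm and grips with 20 to 120 N. Pads are 22 mm wide; open, the fingers measure 114 mm over their backs; the gripper's body (76 mm by 85 mm) begins 54 mm behind the grasp point. The pads swing forward as they close: fully open they stand 13 mm farther back than shut.
Start: joints at [1.196, 0.342, 1.524, -0, 1.275, -0.146], TCP at [0.119, 0.511, 0.245] pointing down, gripper open.
Joint ranges: [-2.53, 2.53], [-0.77, 2.02], [0.04, 2.7], [-1, 4.14], [0.28, 2.66], [-3.11, 3.11]. Speed limits (rad/s): [2.57, 2.57, 3.14, 3.14, 3.14, 3.14].

INTERFACE

Orientations are given as a unit quaternion [x, y, z, w].
In Python, from cell import readout, capture, arm gives the robot as it stands.
- The arm moves only by the shell command python3 -m inch 'ROWS' [OPENING] [FORCE]. ROWS is text: rows parted by semicolons, each of 4 numbers parted by spaces: the shift along the tool's x, y, z in mm, then the turn about the tool's z in degrees. In form: x y z roll; .... A call has 1 to 20 rows; each row is the pose to reach, as a shift and turn from the pose commanded when the call began, along the tool's axes at that moment; what a row does not reach only later rows make up. A row lasts 1/12 s, in which the tool goes at most 41.7 mm and 7.16 degrees, less where a joint would pass 70% of its speed; a pose out of reach is approached as far as the arm can. A call with a gripper value outside its range is refused whole. OPENING is the finger opening in mm, from 0 to 85.4, set as the call begins (- or left out, the last holds). The fingers move at their own pace and stop on an object; FORCE is the grip in N (left out, the last holds). Time passes only in rows, so rows that repeat a pose let the fingers close. It gives the time, the measured TCP pose, the force, the opening and the grip force at its end, in the units of the state.
- readout.state(): the state, without advancing time (a new reading comes with each control period).
- capture(name): name is "scene" or "top"; returns a dict with "color" (480x640x3 uint8, blue, green, red), "depth" (480x640 float32, m along the optical axis (not along the pixel's ray), 0 where there is no reading), "vertical_fov" (degrees; the focal length in pixels is half the picture's height over the tangent of half this angle, whatever the lens; pixels are square), "cx", "cy" (the principal point, pixels), "world_from_camera" (4x4, takes a point from camera to world coordinates). Camera axes: x right, y down, z forward; pixel columns grow to the right and rows downward; lengths in m; the calibration is good to about 2 mm. A picture is of the moment at which its call begins.
- arm.job_done(): hands the job in; it is judged then, once.
The state is a dict: "time": time; "joints": joint angles; "qvel": joint speeds; "effort": joint torques, N m; "tool_pos": TCP position; "tcp_rot": TCP orientation; "force": force on the tool from outside, world axes, zero at the start; "ft_torque": the same for the moment, N m; "opening": opening from 0.0 (shut) to 1.0 (fully open); "grip_force": force on a finger pad.
Only numpy, scipy, OpenCV 4.12 (cv2) and the standard library are available. Lean on these libraries where they do the work, as an engineer would, in place of code of your own. Each camera call takes 0.05 s, during which the arm holds its last target. There are 200 camera calls.

## Working session

There is one attempt and no reset: what is moved stays moved. The work goes in short steps, Python scripts to look and compute and a shell command to move; the robot and the scene stay as the last step left them, time stands still between calls to the robot, and variables do not carry over. Pictures are saved under pics/ and viewed, at most 10 in all, crops included, and the job is handed in when it is done.

```bash
ls; mkdir -p pics
python3 - <<'E'
from cell import readout,capture
import cv2,numpy as np
for n in("top","scene"):
    c=capture(n);cv2.imwrite(f"pics/{n}0.png",c["color"]);np.savez(f"{n}0.npz",**c)
    print(n,c["vertical_fov"],c["cx"],c["cy"],np.round(c["world_from_camera"],3).tolist())
s=readout.state();print(s)
E
```

```text
pics
top 45.75297642812027 324.1781850109501 234.71520885819567 [[0.005, -0.981, 0.192, 0.292], [-1.0, -0.003, 0.012, -0.018], [-0.011, -0.192, -0.981, 1.524], [0.0, 0.0, 0.0, 1.0]]
scene 57.09230360743611 330.650048312949 241.0696019136693 [[-0.77, 0.513, -0.38, 0.995], [0.638, 0.633, -0.438, 0.482], [0.016, -0.58, -0.815, 0.969], [0.0, 0.0, 0.0, 1.0]]
{'time': 0.1, 'joints': array([ 1.19597897e+00,  3.42634466e-01,  1.52492757e+00, -1.23484668e-05,
        1.27543930e+00, -1.46015618e-01]), 'qvel': array([-0.00173106, -0.00038132, -0.00357568, -0.00094518,  0.00112395,
        0.00134878]), 'effort': array([ 2.71562792e-03, -4.34444046e+01, -2.46491611e+01,  4.43968156e-05,
        4.62307667e-03,  3.54228177e-05]), 'tool_pos': array([0.11893463, 0.51098794, 0.24470298]), 'tcp_rot': array([ 1.14149675e-01,  9.93463314e-01, -6.82111719e-04, -1.75648960e-04]), 'force': array([ 0.29508133,  0.45678664, -0.14399163]), 'ft_torque': array([-0.01948283, -0.00863407, -0.04549341]), 'grip_force': 0.0, 'opening': 1.0050915327423244}
```

View pics/top0.png

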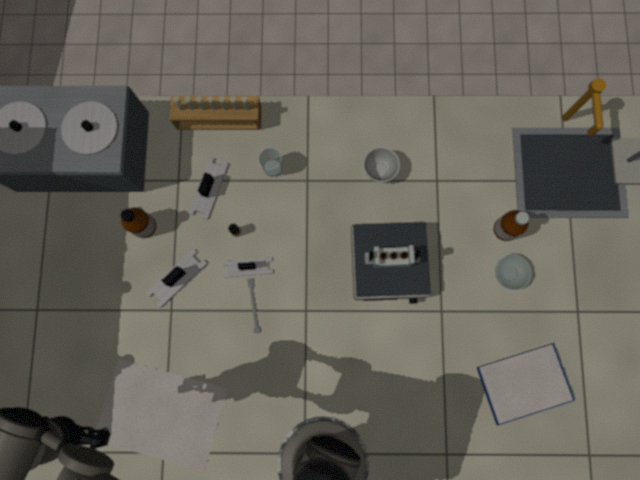

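View pics/scene0.png

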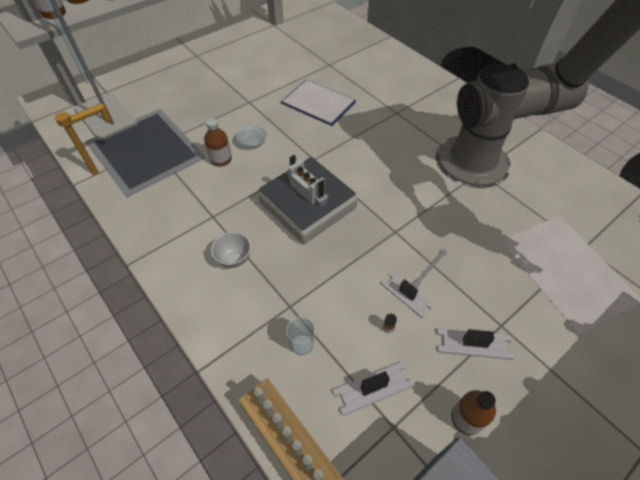

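The top view shows three bar-like things, at (210,188), (178,278) and (248,267). The one at (248,267) looks the smallest, with the spatula at (254,305) and the jar at (234,229) beside it. The shaker is at (392,258). I'll measure the plates and confirm in a crop.

```bash
cat > h.py <<'E'
import numpy as np,cv2
def load(n):
    return dict(np.load(n))
def ray(c,u,v,z):
    f=240/np.tan(np.radians(float(c["vertical_fov"]))/2);T=c["world_from_camera"]
    d=T[:3,:3]@np.array([(u-c["cx"])/f,(v-c["cy"])/f,1.]);o=T[:3,3]
    return o+d*(z-o[2])/d[2]
def cloud(c):
    f=240/np.tan(np.radians(float(c["vertical_fov"]))/2);T=c["world_from_camera"]
    v,u=np.mgrid[:480,:640];d=c["depth"]
    p=np.stack([(u-c["cx"])/f*d,(v-c["cy"])/f*d,d],-1)
    return p@T[:3,:3].T+T[:3,3]
def plate(c,box,z,thr=30):
    u0,v0,u1,v1=box;im=c["color"][v0:v1,u0:u1]
    g=im.astype(int)
    # aluminium: bluish/whiter than the cream bench -> blue minus red
    m=((g[...,0]-g[...,2]>-5)&(g.max(2)>110)).astype(np.uint8)*255
    return m
E
python3 - <<'E'
from h import *
c=load("top0.npz");s=load("scene0.npz")
for u,v in((248,267),(230,267),(300,270),(178,278),(200,200)): print(u,v,c["color"][v,u])
for n,(u,v) in dict(bar=(248,267),A=(210,188),B=(178,278)).items():
    m=plate(c,(u-40,v-40,u+40,v+40),0)
    k=cv2.connectedComponentsWithStats(m)
    for st in k[2][1:]: 
        if st[4]>60: print(n,st)
P=cloud(c)
print("shaker depth z",np.round(P[240:280:6,355:430:8,2],3)); print("bar z",np.round(P[260:276:3,224:274:5,2],3))
a=cv2.resize(c["color"][215:335,190:290],None,fx=4,fy=4,interpolation=2)
b=cv2.resize(c["color"][215:305,345:435],None,fx=4,fy=4,interpolation=2)
o=np.zeros((480,760,3),np.uint8);o[:,:400]=a;o[:360,400:]=b;cv2.imwrite("pics/crop1.png",o)
E
```

```text
248 267 [1 0 1]
230 267 [126 128 131]
300 270 [114 127 130]
178 278 [16 13 10]
200 200 [123 125 130]
bar [ 17  34  48  16 187]
A [ 36  12  21  16 122]
A [ 21  44  24  26 211]
B [ 39  12  29  18 139]
B [ 11  42  34  27 200]
shaker depth z [[0.074 0.075 0.071 0.066 0.071 0.066 0.07  0.071 0.07  0.048]
 [0.076 0.068 0.068 0.067 0.067 0.074 0.069 0.133 0.066 0.067]
 [0.069 0.066 0.158 0.114 0.117 0.134 0.131 0.133 0.156 0.069]
 [0.067 0.068 0.14  0.109 0.111 0.128 0.123 0.132 0.095 0.073]
 [0.067 0.068 0.069 0.112 0.11  0.113 0.106 0.105 0.066 0.064]
 [0.068 0.071 0.069 0.07  0.073 0.069 0.069 0.075 0.069 0.07 ]
 [0.048 0.072 0.066 0.073 0.072 0.071 0.066 0.067 0.073 0.073]]
bar z [[-0.002  0.005  0.008  0.009  0.011  0.003  0.007  0.006  0.007  0.004]
 [ 0.006  0.01   0.005  0.042  0.049  0.045  0.04   0.007  0.005 -0.002]
 [ 0.001  0.01   0.008  0.05   0.045  0.04   0.046  0.004  0.007 -0.001]
 [-0.004  0.009  0.005  0.025  0.02   0.011  0.004  0.006  0.009  0.003]
 [-0.005  0.005  0.004 -0.001  0.004  0.013  0.006  0.003  0.013  0.008]
 [ 0.003  0.006  0.006  0.004  0.002  0.     0.002  0.002 -0.006 -0.004]]
```

View pics/crop1.png

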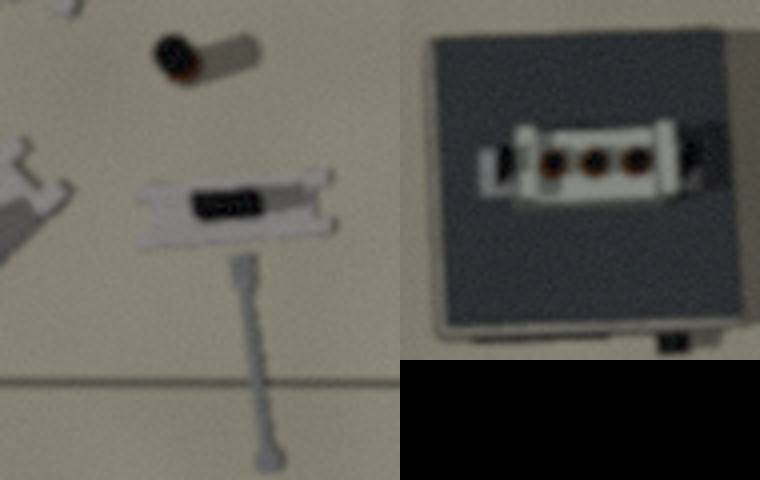

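The crop confirms it: the bar at (248,267) is the smallest, about 48 px or roughly 132 mm. Hooks stand beyond each end of the shaker block, at about (371,255) and (418,256). Next I'll compute the poses.

```bash
cat >> h.py <<'E'
def rect(pts):
    r=cv2.minAreaRect(np.float32(pts)*1000);b=cv2.boxPoints(r)
    e=[b[1]-b[0],b[2]-b[1]];l=max(e,key=np.linalg.norm)
    return np.array(r[0])/1000,sorted(r[1]),np.degrees(np.arctan2(l[1],l[0]))
def fit(c,box,z,f,k=4,pick=None):
    u0,v0,u1,v1=box
    im=cv2.resize(c["color"][v0:v1,u0:u1],None,fx=k,fy=k,interpolation=cv2.INTER_CUBIC).astype(int)
    im=cv2.GaussianBlur(im.astype(np.float32),(0,0),2)
    m=f(im).astype(np.uint8)
    n,l,st,_=cv2.connectedComponentsWithStats(m)
    i=1+np.argmax(st[1:,4]) if pick is None else l[int((pick[1]-v0)*k),int((pick[0]-u0)*k)]
    h=cv2.convexHull(cv2.findContours((l==i).astype(np.uint8),0,2)[0][0])[:,0]
    # pixel centre convention of resize
    return rect([ray(c,u0+(x+.5)/k-.5,v0+(y+.5)/k-.5,z)[:2] for x,y in h])
br=lambda a:a[...,0]-a[...,2]
E
python3 - <<'E'
from h import *
c=load("top0.npz");s=load("scene0.npz")
print("bar top",fit(c,(218,252,280,278),.006,lambda a:(br(a)>-10)))
print("grip top",fit(c,(218,252,280,278),.046,lambda a:a.max(2)<55))
print("platform",fit(c,(345,212,440,305),.07,lambda a:(a.max(2)<85)&(br(a)>-2)))
print("block",fit(c,(345,215,440,300),.132,lambda a:a.max(2)>100,pick=(381,253)))
print("scene bar",fit(s,(380,268,436,318),.006,lambda a:(br(a)>-8)))
print("scene grip",fit(s,(395,275,422,303),.046,lambda a:a.max(2)<45))
print("jar",ray(c,234,227,.055),"spat ends",ray(c,251,281,.002),ray(c,257,330,.002))
for u,v in((228,267),(248,272),(392,240),(381,253),(230,300)): print(c["color"][v,u])
E
```

```text
bar top (array([0.50061551, 0.20461263]), [46.40065002441406, 133.9242706298828], np.float32(-84.56884))
grip top (array([0.49807483, 0.20242511]), [17.2471981048584, 45.884429931640625], np.float32(-84.89404))
platform (array([ 0.51413153, -0.17352554]), [187.9728240966797, 189.01963806152344], np.float32(-87.545265))
block (array([ 0.51051297, -0.17922482]), [211.7304229736328, 221.0988006591797], np.float32(-89.76727))
scene bar (array([0.46175272, 0.20174059]), [129.48036193847656, 131.9307861328125], np.float32(-84.6463))
scene grip (array([0.51246045, 0.21133813]), [27.569883346557617, 42.806129455566406], np.float32(-83.543365))
jar [0.59991981 0.23788403 0.055     ] spat ends [0.46284341 0.19606886 0.002     ] [0.33296735 0.17631762 0.002     ]
[123 123 129]
[126 127 130]
[48 46 44]
[34 43 51]
[117 131 135]
```

```bash
python3 -m inch '-440 -213 60 71.6;-440 -213 60 71.6;-440 -213 60 71.6;-440 -213 60 71.6;-440 -213 60 71.6;-440 -213 60 71.6;-440 -213 60 71.6;-440 -213 60 71.6;-440 -213 60 71.6;-440 -213 60 71.6;-440 -213 125 71.6;-440 -213 125 71.6;-440 -213 125 71.6;-440 -213 125 71.6;-440 -213 125 71.6;-440 -213 125 71.6' 40 40
python3 - <<'E'
from h import *
from cell import capture,readout
s=readout.state();print(s["tool_pos"],s["tcp_rot"],s["force"])
for n in("top","scene"):
    c=capture(n);np.savez(f"{n}1.npz",**c)
a=cv2.resize(c["color"][180:340,330:480],None,fx=3.6,fy=3.6);cv2.imwrite("pics/s1.png",a)
E
```

```text
time: 1.43
tool_pos: [0.4989, 0.2047, 0.1209]
tcp_rot: [0.674, 0.739, 0.0, -0.0]
force: [-0.4, -0.4, -0.3]
opening: 0.466
grip_force: 0.0
[0.49893957 0.20470203 0.12089352] [ 6.73629574e-01  7.39069109e-01  1.95502495e-04 -9.98546011e-05] [-0.37632956 -0.4244438  -0.29021188]
```

View pics/s1.png

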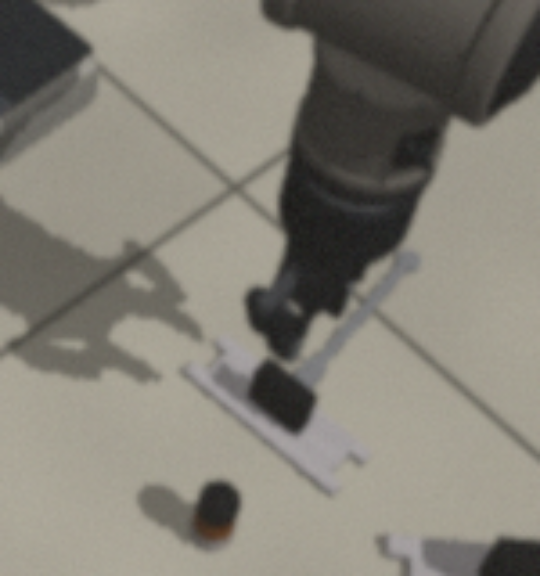

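The gripper stands over the grip, with tool y along the bar's x. I'll descend and close.

```bash
python3 -m inch '0 0 40 0;0 0 75 0;0 0 88 0;0 0 94 0;0 0 94 0' ; python3 -m inch '0 0 0 0;0 0 0 0;0 0 0 0;0 0 0 0;0 0 0 0;0 0 0 0' 0 60
```

```text
time: 1.95
tool_pos: [0.4987, 0.2048, 0.0261]
tcp_rot: [0.673, 0.739, -0.0, -0.0]
force: [0.0, -0.4, -0.2]
opening: 0.465
grip_force: 0.0
time: 2.45
tool_pos: [0.5005, 0.2047, 0.0283]
tcp_rot: [0.674, 0.739, 0.002, 0.001]
force: [-1.0, 2.1, 6.9]
opening: 0.176
grip_force: 59.6
```

```bash
python3 -m inch '0 0 -10 0;0 0 -25 0;0 0 -60 0;0 0 -100 0;0 0 -140 0;0 0 -174 0;0 0 -174 0;0 0 -174 0'
python3 - <<'E'
from h import *
from cell import capture
c=load("top0.npz")
for thr in(75,85,95):
  print(thr,"block",fit(c,(376,240,420,272),.132,lambda a:a.max(2)>thr,k=6))
  print("platform",fit(c,(345,212,440,305),.07,lambda a:(a.max(2)<thr)))
print("machine",fit(c,(345,212,440,305),.07,lambda a:(br(a)>-9)))
k=load("top1.npz")
o=np.zeros((560,760,3),np.uint8)
o[:,:]=cv2.resize(c["color"][236:278,363:420],(760,560),interpolation=2)
cv2.imwrite("pics/shk.png",o)
t=capture("top");np.savez("top2.npz",**t);t=capture("scene");np.savez("scene2.npz",**t)
E
```

```text
time: 3.12
tool_pos: [0.5001, 0.2042, 0.2032]
tcp_rot: [0.674, 0.739, 0.002, 0.002]
force: [-0.8, -0.2, -1.4]
opening: 0.175
grip_force: 58.8
75 block (array([ 0.51362048, -0.1761741 ]), [51.768672943115234, 96.76779174804688], np.float32(-87.60101))
platform (array([ 0.51463348, -0.17610138]), [189.72035217285156, 194.3914794921875], np.float32(-87.85015))
85 block (array([ 0.51364288, -0.17582407]), [50.051124572753906, 95.99607849121094], np.float32(-87.57945))
platform (array([ 0.51511334, -0.18957562]), [192.83216857910156, 226.1023406982422], np.float32(-88.56646))
95 block (array([ 0.51371484, -0.17551901]), [48.615020751953125, 95.10710906982422], np.float32(-87.85038))
platform (array([ 0.51546454, -0.19002228]), [232.1579132080078, 236.21669006347656], np.float32(2.9989583))
machine (array([ 0.50472342, -0.17534958]), [204.38027954101562, 211.78338623046875], np.float32(1.8712566))
```

View pics/shk.png

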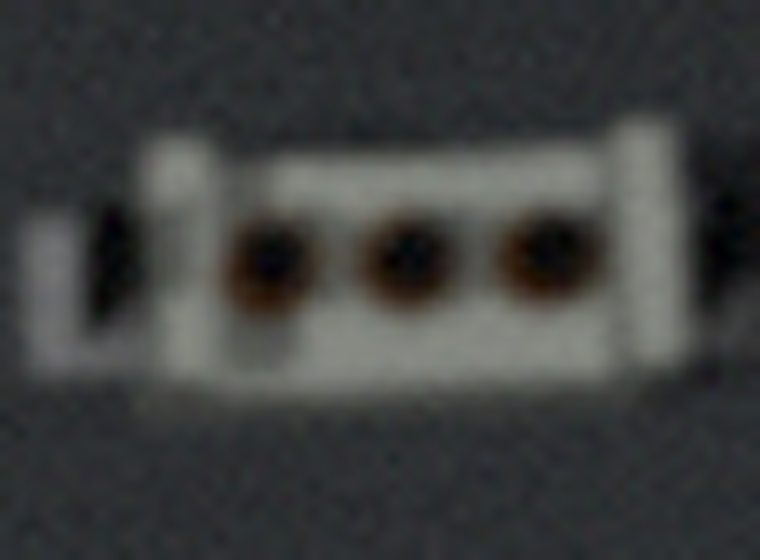

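Run:
```python
from h import *
cs=[load(f"top{i}.npz") for i in(0,1,2)]
c=cs[0];im=np.mean([k["color"].astype(float) for k in cs[:2]],0)
d=np.mean([k["depth"] for k in cs],0);c2=dict(c);c2["depth"]=d;P=cloud(c2)
def px(x,y):return 363+(x/13.333)-.5,236+(y/13.333)-.5
for n,(x0,y0,x1,y1) in dict(L=(165,160,200,350),R=(632,145,668,345),blockedge=(300,320,580,360),plat=(100,430,700,540),bench=(0,0,1,1)).items():
    u0,v0=px(x0,y0);u1,v1=px(x1,y1)
    z=P[int(round(v0)):int(round(v1))+1,int(round(u0)):int(round(u1))+1,2]
    print(n,np.median(z).round(4),z.mean().round(4),z.std().round(4),z.size)
print("bench",np.median(P[320:335,360:430,2]))
# bright-edge outlines of the ledges -> ledge-top centres for z
for z in(.126,.135,.144):
    q=[ray(c,*px(x,y),z)[:2].round(4) for x,y in((180,255),(652,242),(272,263),(410,255),(553,250))]
    print(z,[a.tolist() for a in q], (q[0]+q[1])/2,(q[2]+q[4])/2)
# left/right bright extents in rows of block
g=im.max(2)
np.set_printoptions(linewidth=200)
print(g[244:266,370:418].astype(int)[:, ::1][[3,6,9,12,15,18]])
print("bar now",fit(cs[2],(205,235,295,300),.181,lambda a:br(a)>-10))
```

```text
L 0.1341 0.1342 0.0019 60
R 0.1344 0.1415 0.0575 64
blockedge 0.1129 0.1233 0.0703 88
plat 0.0695 0.073 0.0411 414
bench 0.0707 0.0707 0.0006 2
bench -0.0003797858957383937
0.126 [[0.5158, -0.1306], [0.5185, -0.2185], [0.5144, -0.1477], [0.5159, -0.1734], [0.517, -0.2]] [ 0.51715 -0.17455] [ 0.5157  -0.17385]
0.135 [[0.5144, -0.1299], [0.5171, -0.2172], [0.5129, -0.1469], [0.5145, -0.1724], [0.5155, -0.1989]] [ 0.51575 -0.17355] [ 0.5142 -0.1729]
0.144 [[0.5129, -0.1291], [0.5156, -0.2159], [0.5115, -0.146], [0.5131, -0.1714], [0.5141, -0.1977]] [ 0.51425 -0.1725 ] [ 0.5128  -0.17185]
[[ 43  41  50  69  99 122 128 118 102  71  54  50  53  64  75  76  80  78  78  77  78  80  80  80  82  86  89  94  96  96  97 102 107 111 116 117 114 107 108 124 137 141 125  92  54  33  36  37]
 [ 43  45  53  75 109 131 131 127 120 104  90  92  97 117 131 137 136 139 143 145 140 141 137 132 136 136 137 137 138 139 139 136 136 132 130 132 131 123 112 122 135 140 132 105  67  42  27  15]
 [ 27   8  16  42  70  89 101 114 122 101  77  55  40  33  41  56  72  91  96  92  86  70  49  29  30  40  58  76  91  88  80  65  46  23  19  15  34  53  79 111 136 143 138 120  76  34  13  11]
 [ 19   6  21  37  68  85  98 105 105  86  61  36  17   7  21  37  60  84  86  81  67  44  24  19  18  32  52  75  88  84  77  57  39  28  26  25  40  61  79 103 131 142 140 123  83  36  10  10]
 [ 25  44  57  66  79  98 115 117 109  99  82  69  65  64  70  88 101 112 112 113 106  94  87  83  85  93 103 110 121 133 132 125 120 112 110 119 127 127 122 116 127 140 140 124  90  55  46  54]
 [ 97 100  99  94  90 103 114 116 112 105  99  94  95  93  99 107 115 117 118 118 116 116 119 117 116 119 116 117 118 119 125 132 141 144 145 142 144 142 128 111 112 123 125 110  83  60  48  57]]
bar now (array([0.49309918, 0.19712582]), [117.46387481689453, 176.85186767578125], np.float32(52.61989))
```

```bash
python3 -m inch '-30 -2 0 0;-65 -4 0 0;-105 -6 0 0;-145 -8 0 1;-185 -10 0 1;-225 -12 0 2;-265 -14 0 3;-300 -16 0 3;-335 -18 0 3;-360 -19 0 3;-374 -19 0 3;-377.6 -19.4 0 3.1;-377.6 -19.4 0 3.1;-377.6 -19.4 0 3.1;-377.6 -19.4 0 3.1'
python3 - <<'E'
from h import *
from cell import capture,readout
s=readout.state();print(s["tool_pos"],s["tcp_rot"],s["force"],s["ft_torque"])
for n in("top","scene"):
    c=capture(n);np.savez(f"{n}3.npz",**c)
    u,v,w,h=(345,210,100,75) if n=="top" else (255,125,120,110)
    if n=="top":a=cv2.resize(c["color"][v:v+h,u:u+w],(800,600),interpolation=2)
    else:a=cv2.resize(c["color"][v:v+h,u:u+w],(654,600),interpolation=2)
    cv2.imwrite(f"pics/{n}3.png",a)
E
```

```text
time: 4.47
tool_pos: [0.5147, -0.172, 0.2]
tcp_rot: [0.693, 0.721, 0.0, -0.001]
force: [0.6, -0.0, -0.5]
opening: 0.175
grip_force: 58.8
[ 0.51468396 -0.17199425  0.20002723] [ 6.92837916e-01  7.21093127e-01  7.85400247e-05 -5.63819207e-04] [ 0.60217566 -0.03121934 -0.52886545] [0.06474999 0.05330003 0.0245089 ]
```

View pics/top3.png

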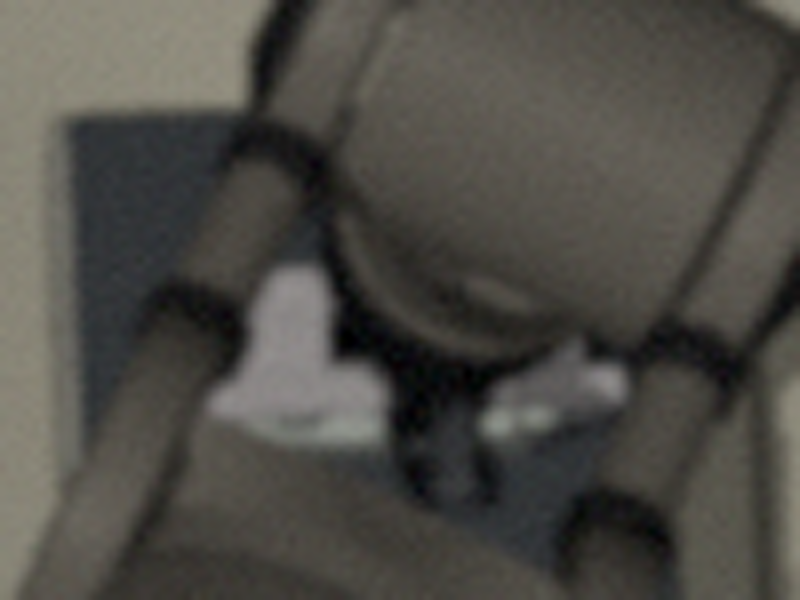

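View pics/scene3.png

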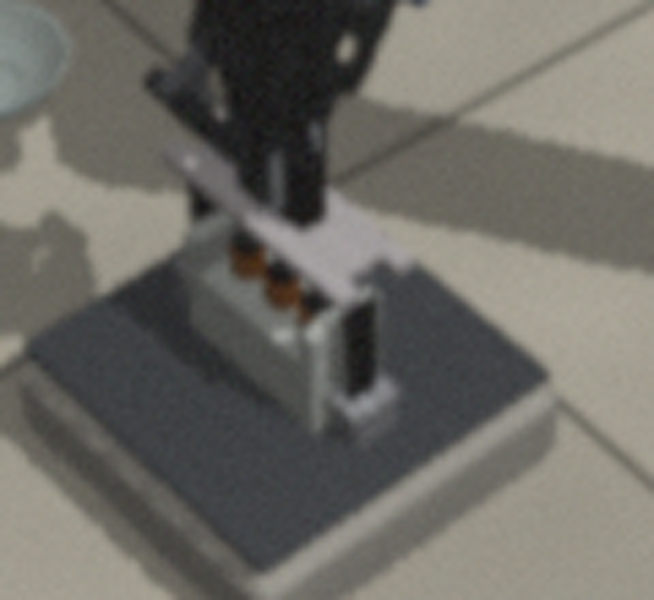

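The scene view shows the bar level above the block. The near hook is at crop (362,345) and the notch opens toward it at about (375,285). I'll check numerically by projecting expected points.

```bash
cat >> h.py <<'E'
def proj(c,p):
    f=240/np.tan(np.radians(float(c["vertical_fov"]))/2);T=c["world_from_camera"]
    q=T[:3,:3].T@(np.array(p)-T[:3,3]);return np.array([q[0]/q[2]*f+c["cx"],q[1]/q[2]*f+c["cy"]])
def W(o,yaw,x,y,z):
    a=np.radians(yaw);return [o[0]+x*np.cos(a)-y*np.sin(a),o[1]+x*np.sin(a)+y*np.cos(a),z]
E
python3 - <<'E'
from h import *
np.set_printoptions(linewidth=200,precision=1,suppress=True)
s0=load("scene0.npz");s3=load("scene3.npz");t0=load("top0.npz")
S=(.5155,-.1735);yaw=2.2;L=.134
def comps(c,box,thr,k=6):
    u0,v0,u1,v1=box;im=cv2.resize(c["color"][v0:v1,u0:u1],None,fx=k,fy=k,interpolation=2)
    m=(cv2.GaussianBlur(im,(0,0),2).max(2)<thr).astype(np.uint8)
    n,l,st,ce=cv2.connectedComponentsWithStats(m)
    for i in range(1,n):
        if st[i,4]>300: print("  u",u0+st[i,0]/k-.5,"-",u0+(st[i,0]+st[i,2])/k-.5," v",v0+st[i,1]/k-.5,"-",v0+(st[i,1]+st[i,3])/k-.5,"c",(ce[i]+.5)/k-.5+[u0,v0],"A",st[i,4]/k/k)
print("scene0 dark");comps(s0,(285,145,335,205),40)
for sg in(1,-1):
    print("hook",sg,"pred outer/inner top corners",[proj(s0,W(S,yaw,x,sg*y,L+.019)) for x in(-.0085,.0085) for y in(.0565,.0605)],"platform foot",[proj(s0,W(S,yaw,x,sg*.0605,.07)) for x in(-.0085,.0085)])
print("top0 dark");comps(t0,(362,240,425,268),38)
for sg in(1,-1):print("hook top pred",[proj(t0,W(S,yaw,x,sg*y,L+.019)) for x in(-.0085,.0085) for y in(.0525,.0605)])
print("ledge pred scene",[proj(s0,W(S,yaw,x,y,L)) for x,y in((.022,.048),(-.022,.048),(.022,-.048),(-.022,-.048))])
B=(.5147,-.172);
print("bar pred scene, crop coords",[(proj(s3,W(B,yaw,x,y,.1777))+.5-[255,125])*5.45 for x,y in((.022,.066),(.011,.066),(-.011,.066),(-.022,.066),(.022,-.066),(.011,.055),(-.011,.055))])
a=cv2.resize(s0["color"][140:215,275:350],(600,600),interpolation=2);b=cv2.resize(s3["color"][140:215,275:350],(600,600),interpolation=2)
o=np.hstack([a[:,100:500],b[:,100:500]]);cv2.imwrite("pics/cmp.png",o)
E
```

```text
scene0 dark
  u 290.5 - 293.8333333333333  v 156.33333333333334 - 162.83333333333334 c [292.2 159.7] A 15.222222222222221
  u 318.5 - 322.8333333333333  v 181.33333333333334 - 195.66666666666666 c [320.7 188.5] A 50.30555555555555
hook 1 pred outer/inner top corners [array([323.4, 178.5]), array([324.5, 179.4]), array([318.3, 181.8]), array([319.4, 182.7])] platform foot [array([324.3, 200.9]), array([319.5, 204.2])]
hook -1 pred outer/inner top corners [array([295. , 154.8]), array([294.1, 154. ]), array([290. , 157.8]), array([289., 157.])] platform foot [array([295.6, 176. ]), array([290.9, 179. ])]
top0 dark
  u 414.5 - 424.5  v 244.83333333333334 - 262.0 c [420.1 252.5] A 129.61111111111111
  u 369.3333333333333 - 373.0  v 250.5 - 259.5 c [371.  254.8] A 26.86111111111111
  u 401.5 - 406.6666666666667  v 252.16666666666666 - 256.8333333333333 c [404.1 254.5] A 19.083333333333332
  u 391.0 - 395.8333333333333  v 252.66666666666666 - 257.1666666666667 c [393.5 255. ] A 17.0
  u 380.8333333333333 - 385.3333333333333  v 252.83333333333334 - 257.5 c [383.  255.1] A 16.555555555555554
hook top pred [array([373.1, 257.3]), array([369.9, 257.4]), array([372.8, 250.4]), array([369.5, 250.5])]
hook top pred [array([416.3, 255.8]), array([419.5, 255.6]), array([415.8, 248.9]), array([419.1, 248.8])]
ledge pred scene [array([312.2, 187.7]), array([325.2, 179.3]), array([288.5, 167.2]), array([301.3, 159.4])]
bar pred scene, crop coords [array([342. , 301.7]), array([360.6, 289.9]), array([397.1, 266.6]), array([415.2, 255.1]), array([158.6, 146.4]), array([344.5, 276.4]), array([381.1, 253.3])]
```

View pics/cmp.png

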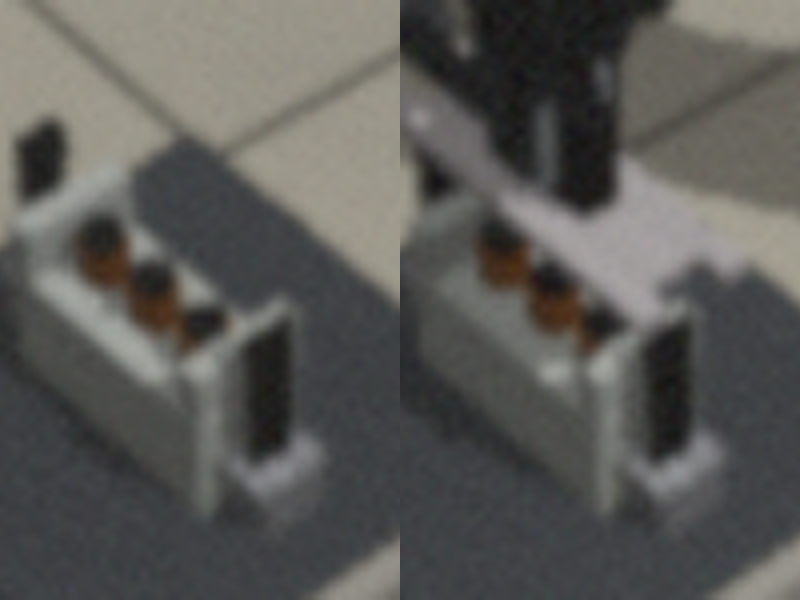

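Both views agree on a small shift toward +x/−y. I'll apply it and go down to just above the hook tops.

```bash
python3 -m inch '-2.3 1.5 5 0;-2.3 1.5 10 0;-2.3 1.5 14 0;-2.3 1.5 14 0;-2.3 1.5 14 0'
python3 - <<'E'
from h import *
from cell import capture,readout
s=readout.state();print(s["tool_pos"],s["tcp_rot"],s["force"],s["ft_torque"])
cs=[capture("scene") for _ in range(4)];c=cs[0];c["color"]=np.mean([k["color"].astype(float) for k in cs],0).round().astype(np.uint8)
np.savez("scene4.npz",**c)
o=np.hstack([cv2.resize(c["color"][v:v+60,u:u+40],(400,600),interpolation=2) for u,v in((300,152),(272,135))])
cv2.imwrite("pics/s4.png",o)
B=s["tool_pos"][:2]
print([proj(c,W(B,2.3,x,y,s["tool_pos"][2]-.0223)).round(1).tolist() for x,y in((.022,.066),(.011,.066),(-.011,.066),(-.022,.066),(.011,.055),(-.011,.055),(.022,-.066))])
E
```

```text
time: 4.98
tool_pos: [0.5161, -0.1757, 0.1858]
tcp_rot: [0.693, 0.721, -0.0, -0.001]
force: [-0.7, -0.0, -1.1]
opening: 0.18
grip_force: 58.8
[ 0.5161441  -0.17572915  0.18575638] [ 6.93440727e-01  7.20513448e-01 -1.14590628e-04 -5.62692043e-04] [-0.66813178 -0.03898768 -1.1224592 ] [ 0.00299737 -0.06152776 -0.02470987]
[[316.0, 183.2], [319.3, 181.1], [326.0, 176.8], [329.2, 174.7], [316.4, 178.6], [323.0, 174.4], [282.7, 154.9]]
```

View pics/s4.png

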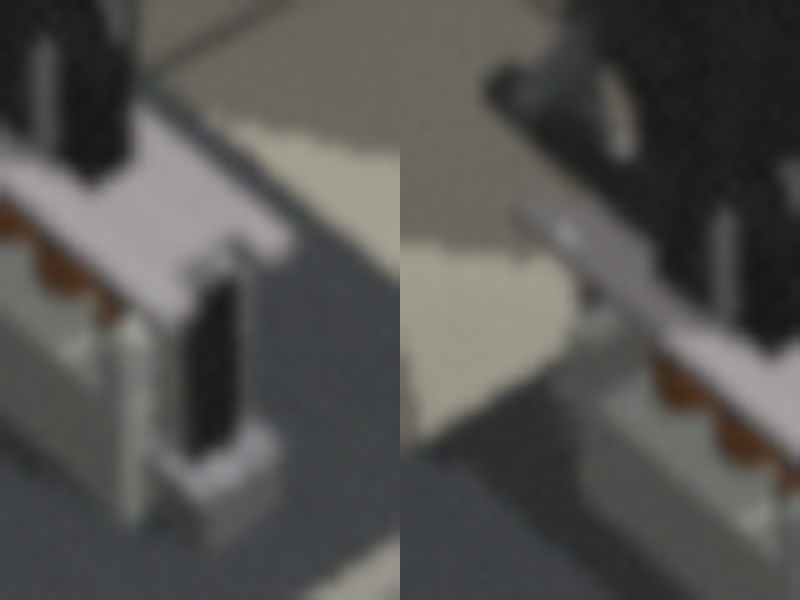

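The scene view puts the hook (crop x 187–242) centred within the notch (about 184–250 at the hook's depth), and the bar tips match the TCP prediction. I'll descend gently with force feedback.

```bash
for i in 1; do python3 -m inch '1 0 2 0;1 0 4 0;1 0 4 0'; python3 -m inch '0 0 1 0;0 0 2 0;0 0 2 0'; done; python3 -c "
from cell import readout as r;s=r.state();print(s['tool_pos'],s['force'],s['ft_torque'])"
```

```text
time: 5.43
tool_pos: [0.5161, -0.1748, 0.1818]
tcp_rot: [0.693, 0.721, -0.0, -0.0]
force: [-0.5, 0.7, -0.8]
opening: 0.179
grip_force: 58.8
time: 5.68
tool_pos: [0.5163, -0.175, 0.1801]
tcp_rot: [0.693, 0.72, -0.0, -0.0]
force: [-0.5, 0.4, -0.2]
opening: 0.176
grip_force: 58.7
[ 0.51628758 -0.17496224  0.18009833] [-0.51066385  0.38757623 -0.17599238] [ 0.00689446 -0.02540857  0.05069497]
```

```bash
python3 -m inch '0 0 1 0;0 0 1 0'|egrep 'pos|force'; python3 -m inch '0 0 1 0;0 0 1 0'|egrep 'pos|force'; python3 -m inch '0 0 1 0;0 0 1 0'|egrep 'pos|force';  python3 -c "
from cell import readout as r;s=r.state();print(s['tool_pos'],s['force'],s['ft_torque'])"
```

```text
tool_pos: [0.5165, -0.1751, 0.1793]
force: [-0.6, 0.5, -0.1]
grip_force: 58.8
tool_pos: [0.5166, -0.1751, 0.1788]
force: [-0.5, -0.3, 2.2]
grip_force: 59.5
tool_pos: [0.5168, -0.1751, 0.1781]
force: [-1.2, -1.0, 5.4]
grip_force: 59.9
[ 0.51677018 -0.17512125  0.17809427] [-1.23786761 -0.95590751  5.42396224] [-0.02704478  0.08266445 -0.02164747]
```

Contact came at TCP z ≈ 0.179, which puts the ledges at about 0.1347, matching the camera's 0.134. Side forces are low, so I'll continue.

```bash
for k in 1; do python3 -m inch '0 0 1 0;0 0 1 0'|egrep 'pos|^force'; python3 -m inch '0 0 1 0;0 0 1 0'|egrep 'pos|^force'; python3 -m inch '0 0 1 0;0 0 1 0'|egrep 'pos|^force';  done; python3 -c "
from cell import readout as r;s=r.state();print(s['tool_pos'],s['tcp_rot'],s['force'],s['ft_torque'])"
```

```text
tool_pos: [0.517, -0.1752, 0.1774]
force: [-1.0, -0.1, 6.4]
tool_pos: [0.5171, -0.1752, 0.1765]
force: [-0.3, 0.4, 6.7]
tool_pos: [0.5173, -0.1753, 0.1758]
force: [-1.2, -0.1, 8.3]
[ 0.51725563 -0.17525937  0.175767  ] [6.93449735e-01 7.20502907e-01 6.32385366e-04 1.62010344e-03] [-1.20269462 -0.08215977  8.2542468 ] [-0.0243068   0.0344193   0.00957903]
```

```bash
for k in 1; do python3 -m inch '0 -0.5 1 0;0 -0.5 1 0'|egrep 'pos|^force'; python3 -m inch '0 0 1 0;0 0 1 0'|egrep 'pos|^force'; python3 -m inch '0 0 1 0;0 0 1 0'|egrep 'pos|^force';  python3 -m inch '0 0 1 0;0 0 1 0'|egrep 'pos|^force'; done; python3 -c "
from cell import readout as r;s=r.state();print(s['tool_pos'],s['tcp_rot'],s['force'],s['ft_torque'])"
```

```text
tool_pos: [0.5171, -0.1753, 0.175]
force: [1.0, 0.1, 8.8]
tool_pos: [0.5172, -0.1754, 0.1742]
force: [-0.5, 0.0, 10.3]
tool_pos: [0.5173, -0.1755, 0.1736]
force: [0.0, 1.2, 13.4]
tool_pos: [0.5174, -0.1755, 0.1728]
force: [-0.8, 1.5, 13.9]
[ 0.51742664 -0.17547196  0.17280035] [0.69342496 0.72052303 0.00106539 0.00269328] [-0.76977956  1.47899734 13.88170752] [0.13204519 0.02865433 0.02598571]
```

```bash
for k in 1; do python3 -m inch '0 0 1 0;0 0 1 0'|egrep 'pos|^force'; python3 -m inch '0 0 1 0;0 0 1 0'|egrep 'pos|^force'; done; python3 -c "
from cell import readout as r;s=r.state();print(s['tool_pos'],s['tcp_rot'],s['force'],s['ft_torque'])"
```

```text
tool_pos: [0.5168, -0.1751, 0.1706]
force: [1.2, -0.6, 1.5]
tool_pos: [0.5165, -0.1751, 0.169]
force: [0.6, -0.5, 6.5]
[ 0.51654847 -0.17511332  0.16899416] [6.93451942e-01 7.20501948e-01 5.18352551e-04 1.03865845e-03] [ 0.63798394 -0.47569641  6.47296062] [ 0.04793673 -0.17265598 -0.01197623]
```

Noses passed. Now sliding at about half the force.

```bash
for k in 1; do python3 -m inch '0 0 1 0;0 0 1 0'|egrep 'pos|^force'; python3 -m inch '0 0 1 0;0 0 1 0'|egrep 'pos|^force';python3 -m inch '0 0 0.7 0;0 0 0.7 0'|egrep 'pos|^force'; done; python3 -c "
from cell import readout as r;s=r.state();print(s['tool_pos'],s['tcp_rot'],s['force'],s['ft_torque'])"
```

```text
tool_pos: [0.5165, -0.1751, 0.1679]
force: [0.7, -0.4, 5.9]
tool_pos: [0.5165, -0.1751, 0.1669]
force: [0.6, 0.3, 4.7]
tool_pos: [0.5164, -0.1752, 0.1662]
force: [1.8, -0.3, 6.2]
[ 0.51644093 -0.17515792  0.16623081] [6.93485995e-01 7.20469434e-01 4.15893839e-04 8.92494455e-04] [ 1.75015164 -0.33890093  6.1832853 ] [ 0.01595536 -0.11778194  0.03060958]
```

```bash
for k in 1; do python3 -m inch '0 0 0.6 0;0 0 0.6 0'|egrep 'pos|^force'; python3 -m inch '0 0 0.6 0;0 0 0.6 0'|egrep 'pos|^force'; done; python3 -c "
from cell import readout as r;s=r.state();print(s['tool_pos'],s['tcp_rot'],s['force'],s['ft_torque'])"
```

```text
tool_pos: [0.5164, -0.1751, 0.1656]
force: [1.3, 0.6, 5.1]
tool_pos: [0.5153, -0.1746, 0.1637]
force: [0.0, 0.1, -0.9]
[ 0.51533398 -0.17463956  0.16368199] [ 6.93444556e-01  7.20509480e-01 -2.09344040e-04 -8.32386858e-04] [ 0.0136765   0.07655988 -0.8799445 ] [ 0.04591764  0.01846286 -0.06604712]
```

The force vanished, so both hooks have clicked. I'll ease down to the ledges.

```bash
python3 -m inch '0 0 0.4 0;0 0 0.4 0'|egrep 'pos|^force'; python3 -m inch '0 0 0.4 0;0 0 0.4 0'|egrep 'pos|^force'; python3 -c "
from cell import readout as r;s=r.state();print(s['tool_pos'],s['tcp_rot'],s['force'],s['ft_torque'])"
```

```text
tool_pos: [0.5154, -0.1748, 0.1633]
force: [0.2, -0.1, -1.6]
tool_pos: [0.5157, -0.1749, 0.1633]
force: [-0.3, 0.6, -0.4]
[ 0.51568803 -0.1749135   0.16330415] [ 6.93469713e-01  7.20485716e-01 -7.17114777e-05 -2.91284536e-04] [-0.33082339  0.62476991 -0.44779684] [-0.01795516  0.0023783   0.03338201]
```

```bash
python3 -m inch '0 0 0.4 0;0 0 0.4 0'|egrep 'pos|^force'; python3 -m inch '0 0 0.3 0;0 0 0.3 0'|egrep 'pos|^force'; python3 -c "
from cell import readout as r;s=r.state();print(s['tool_pos'],s['tcp_rot'],s['force'],s['ft_torque'])"
```

```text
tool_pos: [0.5158, -0.175, 0.1632]
force: [-0.1, -1.0, -0.2]
tool_pos: [0.5158, -0.1749, 0.1631]
force: [-0.9, -0.4, 2.1]
[ 0.51580813 -0.1749333   0.16314255] [6.93441024e-01 7.20513387e-01 3.78295811e-05 6.00085675e-05] [-0.93231139 -0.43134443  2.10233892] [ 0.09168996  0.24607944 -0.00614701]
```

Seated: z stays at 0.163 while contact force starts to rise to about 2 N. I'll release and retreat.

```bash
python3 -m inch '0 0 0 0;0 0 0 0;0 0 0 0;0 0 0 0;0 0 0 0' 40; python3 -m inch '0 0 -10 0;0 0 -30 0;0 0 -60 0;0 0 -100 0;0 0 -140 0;0 0 -150 0;0 0 -150 0'; python3 -m inch '0 -30 0 0;0 -70 0 0;0 -110 0 0;0 -140 0 0;0 -140 0 0;0 -140 0 0'
python3 - <<'E'
from h import *
from cell import capture
c=capture("scene");t=capture("top");P=cloud(t);np.savez("top9.npz",**t)
o=np.hstack([cv2.resize(c["color"][135:210,270:345],(400,400),interpolation=2),cv2.resize(t["color"][215:295,350:430],(400,400),interpolation=2)])
cv2.imwrite("pics/end.png",o)
z=P[244:266,366:422,2];
np.set_printoptions(linewidth=220)
print((z[::3,::3]*1000).round().astype(int))
E
```

```text
time: 9.6
tool_pos: [0.5159, -0.1749, 0.1628]
tcp_rot: [0.693, 0.721, 0.0, -0.0]
force: [0.4, -0.6, 0.9]
opening: 0.467
grip_force: 0.0
time: 10.18
tool_pos: [0.5171, -0.1755, 0.3176]
tcp_rot: [0.693, 0.721, 0.001, 0.004]
force: [-0.1, 0.6, -0.8]
opening: 0.469
grip_force: 0.0
time: 10.68
tool_pos: [0.3747, -0.1801, 0.3125]
tcp_rot: [0.694, 0.72, 0.0, -0.0]
force: [0.8, -0.4, 1.0]
opening: 0.469
grip_force: 0.0
[[ 71  70  58  67  76  72  70  66  68  70  76  68  69  68  68  76  69 140 140]
 [ 73 140 142 145 146 141 138 141 139 136 140 140 144 142 143 139 143 140 144]
 [ 74 141 140 142 143 141 141 183 181 180 182 182 178 183 140 140 143 627 629]
 [ 88 113 147 141 148 145 137 183 180 178 178 182 180 177 141 135 634 644 641]
 [ 92 116 153 141 142 144 139 159 152 154 152 145 153 139 629 631 648 647 647]
 [ 95 136 142 141 137 140 141 135 139 142 145 138 134 633 638 650 652 653 649]
 [ 92 144 141 140 137 144 138 140 140 135 138 139 631 643 651 654 654 653 653]
 [ 65  72  72 109 108 104 107 105 102  96  99 634 640 644 655 657 657 654 647]]
```

View pics/end.png

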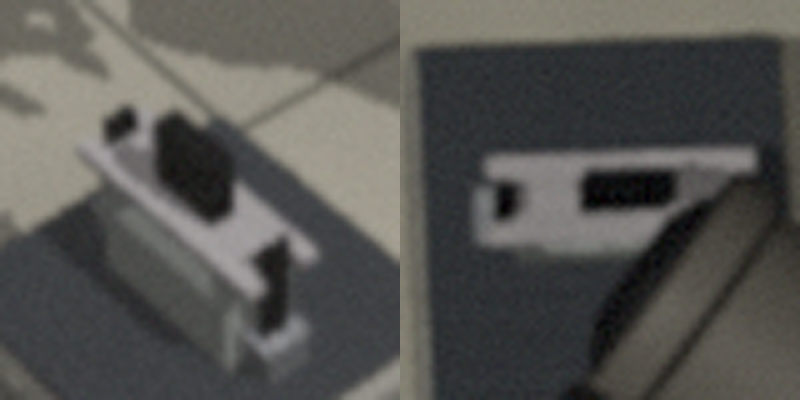

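The bar lies flat, with its plate at about 140 mm at both ends. Both hooks stand through the notches, at (118,125) and (275,285) in the left half. Handing in.

```bash
python3 -c "
from cell import arm;print(arm.job_done())"
```

```text
the job is handed in; nothing more can be done
None
```

The smallest bar is clicked under both snap hooks and lies flat on both ledges; peak push read about 14 N, it was seated at about 2 N and then released, and the job was handed in at about 11 s.

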